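Set the joint cradle and clear the cart

TASK

Get the cradle ready for the clarinet's lower joint: press its spring button in flush, slide the sleeve with the movable rest outwards until the button pops out through the sleeve's other hole, and then lay the lower joint in the two V rests, between the end cheeks, setting it down and not dropping it. Also clear up the loose parts: put every lyre screw into the funnel hopper so that it lands in the tin cup, and put every side key in the wooden tray. Leave the leak light, the punch and the oil bottle where they are.

Things in the scene. Friction and masses are not known exactly. Their poses are not given: they have to be found in the camera images.
- cradle: Bench cradle for clarinet joints, fixed. Green base 60 mm by 340 mm, 12 mm thick, long along its y; origin: centre of its underside. Fixed V rest at the -y end (cheek face at y = -133 mm). A square aluminium sleeve (30 x 30 mm, 171 mm long, 2 mm wall) slides along y on a fixed inner tube, axis 46 mm up; the movable V rest stands at its +y end, cheek face at y = +83 mm in the short, +133 mm in the long setting.
- cradle_mid (a point): Where the middle of a joint laid in the rests comes at the long setting: 108 mm above the cart over the cradle's centre, y along the rests, to within 8 mm along y. Both rests are cork-lined 90-degree V's, 30 mm long, 48 mm wide at the top (111 mm up), with an upright cheek behind each, 46 mm wide, 116 mm up. Free between the rests down to the sleeve's top, 61 mm up.
- sleeve (a joint): Slide of the sleeve along the cradle's +y, m: 0 = short setting (every start; too short for the joint), 0.050 = long setting (button in the sleeve's other hole). Range -0.002 to 0.068; stays where left, friction 3 N. Locked with 1 mm play while the button is out. Button flush, a 10 N pull slips its dome under the hole's edge; it then rides inside, unpressed, until it snaps out at 0.050.
- button (a joint): Spring button's travel into the tube, m: 0 = out (6 mm proud of the sleeve, in a hole), 0.006 = flush with the sleeve's face, 0.008 = riding inside the sleeve wall, 0.0095 = stop. Spring 2 N when out, 4 N flush.
- button_tip (a point): Tip of the spring button, a domed brass pin 10 mm across, on the +x side of the sleeve, 46 mm up, 21 mm from the tube's axis when out. Moves only in and out along the cradle's x; stays at the cradle's y = -13 mm. Axes as the cradle's. Pinching the sleeve across x here, pads at tube height, squeezes it flush (sleeve 30 mm wide, 36 mm with the button out); that grip can drag the sleeve.
- sleeve_rest (a point): Middle of the movable V rest, at the height of a laid joint's axis (108 mm up), 15 mm inside its cheek; moves with the sleeve.
- joint_centre (a point): Middle of the loose blackwood lower joint, on its axis, which is its y. 250 mm long, round, 28 mm across, 30 mm near the ends (25 mm cork tenon for the last 17 mm at +y). Nickel posts 8 mm high stand 50 to 84 mm from the middle; bare within 40 mm of it: grip across there. Lies on four posts, axis 17.6 mm up, and does not roll. 200 g. Either way round in the cradle.
- hopper_mouth (a point): Centre of the mouth (rim 200 mm up) of a white enamel funnel hopper, fixed on a stand: mouth 150 mm across inside, spout 38 mm across inside, its end 95 mm up. What is let go over the mouth slides down and falls into the cup.
- cup_floor (a point): Centre of the inner floor of the loose tin cup (150 g, 70 mm high, 72 mm across inside, floor 4 mm thick) that stands under the spout on the hopper's 8 mm base plate; z up.
- tray_floor (a point): Centre of the inner floor (4 mm up) of the fixed wooden key tray lined with grey felt: 130 mm along its x by 170 mm along its y outside, walls 4 mm thick, 22 mm high, open on top.
- key1_grip (a point): Nickel clarinet side key, may be absent. 72 mm long, flat on the cart: arm along its x, 8 mm wide (y), 8 mm thick (z); 16 mm pad cup at the +x end, touchpiece at -x, and a crosswise 20 mm hinge tube, 18 to 26 mm from this point towards +x. This point: mid-thickness (4 mm up), on the bare arm; pinch the arm here across y. The key reaches 43 mm to +x and 29 mm to -x of it. 22 g. Goes in the tray.
- key2_grip (a point): Nickel clarinet side key, may be absent. 72 mm long, flat on the cart: arm along its x, 8 mm wide (y), 8 mm thick (z); 16 mm pad cup at the +x end, touchpiece at -x, and a crosswise 20 mm hinge tube, 18 to 26 mm from this point towards +x. This point: mid-thickness (4 mm up), on the bare arm; pinch the arm here across y. The key reaches 43 mm to +x and 29 mm to -x of it. 22 g. Goes in the tray.
- key3_grip (a point): Nickel clarinet side key, may be absent. 72 mm long, flat on the cart: arm along its x, 8 mm wide (y), 8 mm thick (z); 16 mm pad cup at the +x end, touchpiece at -x, and a crosswise 20 mm hinge tube, 18 to 26 mm from this point towards +x. This point: mid-thickness (4 mm up), on the bare arm; pinch the arm here across y. The key reaches 43 mm to +x and 29 mm to -x of it. 22 g. Goes in the tray.
- screw1_head (a point): Brass lyre screw, may be absent. Round knurled head 16 mm across, 10 mm thick, with a 7 mm shank 14 mm long out of it along its +z. Stands on its head, shank up, 24 mm tall; knocked over it lies on its side. This point: middle of the head (5 mm up as it stands). 18 g. Goes through the hopper into the cup.
- screw2_head (a point): Brass lyre screw, may be absent. Round knurled head 16 mm across, 10 mm thick, with a 7 mm shank 14 mm long out of it along its +z. Stands on its head, shank up, 24 mm tall; knocked over it lies on its side. This point: middle of the head (5 mm up as it stands). 18 g. Goes through the hopper into the cup.
- screw3_head (a point): Brass lyre screw, may be absent. Round knurled head 16 mm across, 10 mm thick, with a 7 mm shank 14 mm long out of it along its +z. Stands on its head, shank up, 24 mm tall; knocked over it lies on its side. This point: middle of the head (5 mm up as it stands). 18 g. Goes through the hopper into the cup.
- leak_light: Bystander: brass leak-light wand with a black handle, 210 mm long, lying on the cart along its y axis; origin under its middle.
- punch: Bystander: red-handled spring punch, 125 mm long, lying along its y axis; origin under its middle.
- oil: Bystander: small white key-oil bottle, 32 mm across, 75 mm tall, standing; origin in the centre of its underside.

How it is judged (in metres and radians):
On the way, in this order (a step that is already met when the one before it is completed fails the run):
1. the sleeve stands at the long setting with the button popped out through its hole (value of joint sleeve between 0.046 and 0.054 m and value of joint button below 0.0025 m), for 0.3 s.
2. the lower joint lies in both V rests between the cheeks, at rest (all of step 1 and x of joint_centre in the frame of cradle between -0.008 and 0.008 m and y of joint_centre in the frame of cradle between -0.015 and 0.015 m and z of joint_centre in the frame of cradle between 0.102 and 0.113 m and angle between the y axis of joint_centre and the y axis of cradle, either way round below 0.06 rad and linear speed of lower_joint below 0.02 m/s), for 0.3 s.
At the end, for the whole second after the job is handed in: Sleeve at its long setting (within 4 mm), button out (within 2.5 mm); lower joint at rest in both V rests (8 mm sideways, 15 mm along, 6 mm in height, 0.06 rad); every side key present lies in the tray and every lyre screw present in the tin cup, all at rest (all of step 2 and x of key1_grip in the frame of tray_floor between -0.06 and 0.06 m and y of key1_grip in the frame of tray_floor between -0.08 and 0.08 m and z of key1_grip in the frame of tray_floor between -0.005 and 0.018 m and linear speed of each of key1, key2, key3, screw1, screw2, screw3 below 0.02 m/s and x of key2_grip in the frame of tray_floor between -0.06 and 0.06 m and y of key2_grip in the frame of tray_floor between -0.08 and 0.08 m and z of key2_grip in the frame of tray_floor between -0.005 and 0.018 m and x of key3_grip in the frame of tray_floor between -0.06 and 0.06 m and y of key3_grip in the frame of tray_floor between -0.08 and 0.08 m and z of key3_grip in the frame of tray_floor between -0.005 and 0.018 m and horizontal distance between each of screw1_head, screw2_head, screw3_head and cup_floor below 0.04 m and z of screw1_head in the frame of cup_floor between -0.005 and 0.06 m and z of screw2_head in the frame of cup_floor between -0.005 and 0.06 m and z of screw3_head in the frame of cup_floor between -0.005 and 0.06 m); the robot touches nothing.
It fails at once if the leak light, the punch or the oil bottle is moved by more than 3 cm (distance of any of leak_light, punch, oil from where it was at the start of the episode above 0.03 m).
It fails at once if the lower joint is dropped into the rests (arrives there faster than 0.85 m/s) (distance between joint_centre and cradle_mid below 0.05 m and linear speed of lower_joint above 0.85 m/s).
It fails at once if the lower joint is forced against the cradle (more than 60 N) (contact force between lower_joint and cradle above 60 N).
Of key1, key2, key3, screw1, screw2, screw3 only 4 to 6 are there at a start; the rules pass over those that are not, and their reading is None.
At some moment in a run one of lower_joint, key1, key2, key3, screw1, screw2, screw3 may be knocked a few centimetres aside while the robot is not near it.
It also fails if it takes over 210 s, if anything falls off the work surface, if the arm or the gripper's body presses on something with over 40 N, if the wrist force passes 120 N, or if a joint passes its speed limit or range.

ROBOT

A 6-joint arm with a two-finger parallel gripper is mounted at the origin on the work surface. World frame = base frame: x ahead of the robot, y to its left, z up, the work surface at z = 0. Lengths are in m, angles in degrees, forces in N, time in s.
With the tool pointing down it reaches from about 0.275 to 0.85 m from the base axis. Payload 5.2 kg.
Tool frame: the origin (TCP) lies between the finger pads; the fingertips stand r.nose_length ahead of it and the grasp point (between the pads) lies 11 mm behind it (r.nose_length is the distance from the TCP to the fingertips, in m); z points along the fingers, y is the line along which they close (so a half turn about z gives the same grasp; the last joint's range is limited). The gripper opens to 85 mm and grips with 20 to 120 N. Pads are 22 mm wide; open, the fingers measure 114 mm over their backs; the gripper's body (76 mm by 85 mm) begins 54 mm behind the grasp point. The pads swing forward as they close: fully open they stand 13 mm farther back than shut.
Start: joints at [-76.593, 14.817, 87.949, -0, 77.235, -11.62], TCP at [0.233, -0.498, 0.239] pointing down, gripper open.
Joint ranges: [-179.93, 179.93], [-52.35, 119.4], [10.71, 147.94], [-69.91, 249.91], [12.55, 155.21], [-178.61, 178.61]. Speed limits (degrees/s): [147.25, 147.25, 180, 180, 180, 180].

INTERFACE

Orientations are given as [roll, pitch, yaw] about the fixed x, y, z axes, in that order (R = Rz(yaw) Ry(pitch) Rx(roll)).
In Python, from cell import r, imaging gives the robot as it stands. The module is installed in compiled form; this text tells all that it offers.
- The arm moves only by the shell command python3 -m creep 'ROWS' [FORCE]. ROWS is JSON, one flat list of numbers, 7 for each row, row after row: the shift along the tool's x, y, z in units of 0.025 m (1.0 is 0.025 m), then the turn, a rotation vector about the tool's x, y, z in units of 5 degrees (1.0 is 5 degrees), then the opening in per cent of the stroke, from 0 (shut) to 100 (fully open). In form: [dx, dy, dz, wx, wy, wz, fingers, dx, dy, dz, wx, wy, wz, fingers, ...]. A call has 1 to 12 rows; each row shifts and turns the commanded pose from where the row before left it, along the tool's axes as they then stand; what a row does not reach is not made up. A row lasts 1/8 s, in which the tool goes at most 62.5 mm and 10.7 degrees, less where a joint would pass 70% of its speed; a pose out of reach is approached as far as the arm can. A call with a number of a shift or a turn outside -1 to 1 is refused whole. A call with a gripper value outside its range is refused whole. The fingers move at their own pace and stop on an object; FORCE is the grip in N (left out, the last holds). Time passes only in rows, so rows that do not move let the fingers close. It gives the time, the measured TCP pose, the force, the opening and the grip force at its end, in the units of the state.
- r.observe(): the state, without advancing time (a new reading comes with each control period).
- imaging.read_camera(name): name is "scene" or "top" or "wrist"; returns a dict with "pixels" (384x512x3 uint8, blue, green, red), "z_map" (384x512 float32, m along the optical axis (not along the pixel's ray), 0 where there is no reading), "K" (3x3 intrinsics, pixels), "eye" and "orientation" of the camera in the world; the wrist camera has in their place "tool_from_camera" (4x4, takes a point from camera to tool coordinates, whose origin is the TCP and whose axes are the flange's). Camera axes: x right, y up, looking along -z (the intrinsics and any distortion apply to the point x, -y, -z); pixel columns grow to the right and rows downward; lengths in m; the calibration is good to about 2 mm. A picture is of the moment at which its call begins: read the wrist's pose just before it.
- r.close_job(): hands the job in; it is judged then, once.
Trained networks look in a picture, given as the dict that the camera call returned (one of the last four; its "shot" number tells which), for a name from the list of things; names that differ only in an ending like _2 or _b are one class to them, and where a whole thing is asked for, a point or a joint stands for the part that bears it (a point fixed in the world has none). Each returns a list of dicts, best first, with "score" (0 to 1); they miss things now and then, are a little off and sometimes report something else, mostly with a low value. They report only what shows in the picture. A call takes as long as a camera call.
- imaging.recognise(picture, query): "rect" ([centre column, centre row, width, height] in pixels, round what is visible of it).
- imaging.pinpoint(picture, query): "xy" ([column, row] in pixels: a listed point, or the origin of a listed thing).
The state is a dict: "t": time; "qpos": joint angles; "dq": joint speeds; "tau": joint torques, N m; "eef_pos": TCP position; "tool_rot": TCP orientation; "ft_force": force on the tool from outside, world axes, zero at the start; "torque": the same for the moment, N m; "gripper_width": finger opening in m; "finger_force": force on a finger pad.
Only numpy, scipy, OpenCV 4.12 (cv2) and the standard library are available. Lean on these libraries where they do the work, as an engineer would, in place of code of your own. Each camera call takes 0.05 s, during which the arm holds its last target. There are 200 camera calls.

## Working session

There is one attempt and no reset: what is moved stays moved. The work goes in short steps, Python scripts to look and compute and a shell command to move; the robot and the scene stay as the last step left them, time stands still between calls to the robot, and variables do not carry over. Pictures are saved under pics/ and viewed, at most 14 in all, crops included, and the job is handed in when it is done.

```bash
mkdir -p pics
cat > h.py <<'E'
import numpy as np, cv2
from cell import r, imaging
from scipy.spatial.transform import Rotation as R
def tool():
    s=r.observe(); T=np.eye(4); o=np.array(s["tool_rot"],float)
    T[:3,:3]=R.from_euler('xyz',o,degrees=True).as_matrix() if o.size==3 else o
    T[:3,3]=s["eef_pos"]; return T,s
def shot(name):
    T,s=tool(); p=imaging.read_camera(name)
    if name=="wrist": C=T@np.array(p["tool_from_camera"])
    else:
        C=np.eye(4); o=np.array(p["orientation"],float)
        C[:3,:3]=o if o.size==9 else R.from_euler('xyz',o,degrees=True).as_matrix()
        C[:3,3]=p["eye"]
    p["C"]=C; return p
def ray(p,u,v):
    K=np.array(p["K"]); d=np.array([(u-K[0,2])/K[0,0],-(v-K[1,2])/K[1,1],-1.]); return p["C"][:3,:3]@d
def atz(p,uv,z):
    d=ray(p,*uv); e=p["C"][:3,3]; return e+d*(z-e[2])/d[2]
def depth(p,uv):
    u,v=int(round(uv[0])),int(round(uv[1])); w=p["z_map"][max(0,v-1):v+2,max(0,u-1):u+2]; w=w[w>0]
    return p["C"][:3,3]+ray(p,*uv)*(np.median(w) if w.size else np.nan)
def cloud(p):
    H,W=p["z_map"].shape; v,u=np.mgrid[:H,:W]; K=np.array(p["K"])
    d=np.stack([(u-K[0,2])/K[0,0],-(v-K[1,2])/K[1,1],-np.ones((H,W))],-1)
    P=p["C"][:3,3]+(d*p["z_map"][...,None])@p["C"][:3,:3].T
    P[p["z_map"]<=0]=np.nan; return P
E
python3 - <<'E'
from h import *
np.set_printoptions(precision=4,suppress=True)
print(r.observe(), r.nose_length)
for n in ["top","scene"]:
    p=shot(n); cv2.imwrite(f"pics/{n}0.png",p["pixels"]); print(n,{k:p[k] for k in ("K","eye","orientation")})
    print([k for k in p])
    for q,z in [("cradle",0),("cradle_mid",.108),("button_tip",.046),("sleeve_rest",.108),("joint_centre",.0176),("hopper_mouth",.2),("cup_floor",.012),("tray_floor",.004),("key1_grip",.004),("screw1_head",.005),("leak_light",0),("punch",0),("oil",0)]:
        for d in imaging.pinpoint(p,q)[:5]: 
            if d["score"]>.15: print(q,round(d["score"],2),np.round(d["xy"],1),atz(p,d["xy"],z),depth(p,d["xy"]))
E
```

```text
{'t': 0.0, 'qpos': array([-76.5909,  14.8602,  88.0106,  -0.0013,  77.2339, -11.6184]), 'dq': array([-0.0678,  0.0523,  0.0055,  0.1108,  0.0771,  0.0439]), 'tau': array([  0.0016, -44.6025, -29.0571,  -0.0002,   0.0118,  -0.    ]), 'eef_pos': array([ 0.2326, -0.4978,  0.2385]), 'tool_rot': array([-179.8972,   -0.0198,   25.0278]), 'ft_force': array([-0.2802,  0.7679,  1.3893]), 'torque': array([-0.0338,  0.0291, -0.01  ]), 'finger_force': 0.0, 'gripper_width': 0.08537375299852594} 0.008
top {'K': array([[395.4833,   0.    , 259.5855],
       [  0.    , 395.4833, 196.8787],
       [  0.    ,   0.    ,   1.    ]]), 'eye': array([ 0.5167, -0.0192,  1.1788]), 'orientation': array([  4.2259,   1.3465, -88.2994])}
['pixels', 'z_map', 'K', 'eye', 'orientation', 'shot', 'C']
cradle 0.95 [250.5 246.8] [0.454  0.0336 0.    ] [0.4571 0.031  0.0589]
cradle_mid 0.57 [249.2 248.9] [0.454  0.0321 0.108 ] [0.4511 0.0344 0.0589]
cradle_mid 0.35 [339.7 178.9] [ 0.6501 -0.2075  0.108 ] [ 0.6623 -0.2247  0.0099]
sleeve_rest 0.86 [227.9 249.1] [0.4517 0.0895 0.108 ] [0.4505 0.0916 0.0876]
joint_centre 0
[... 1773 characters left out ...]
t_centre 0.16 [356.8 168.2] [0.4459 0.3364 0.0176] [0.435  0.3414 0.0047]
hopper_mouth 0.66 [131.2 149.8] [ 0.4436 -0.3356  0.2   ] [ 0.4048 -0.3467  0.162 ]
cup_floor 0.73 [147.3 193. ] [ 0.4487 -0.3312  0.012 ] [ 0.4904 -0.3194  0.062 ]
tray_floor 0.87 [357.1 167.6] [0.4321 0.3433 0.004 ] [0.4336 0.3426 0.0059]
key1_grip 0.17 [306.4 233.9] [0.6611 0.1304 0.004 ] [0.663  0.1298 0.0069]
screw1_head 0.39 [180.8 250.1] [ 0.6659 -0.2325  0.005 ] [ 0.6664 -0.2324  0.0058]
leak_light 0.87 [314.5 273.9] [0.7891 0.1278 0.    ] [0.7893 0.1277 0.0003]
punch 0.72 [231.4 275.1] [ 0.7616 -0.0974  0.    ] [ 0.7729 -0.097   0.0211]
oil 0.55 [195.2 280.5] [ 0.7643 -0.1962  0.    ] [ 0.7761 -0.1938  0.0222]
```

Run:
```python
import cv2
for n in("top","scene"):
    a=cv2.imread(f"pics/{n}0.png"); cv2.imwrite(f"pics/{n}0b.png",cv2.resize(a[90:345,100:500],None,fx=2,fy=2,interpolation=cv2.INTER_CUBIC))
```

```text
(no output)
```

View pics/top0b.png

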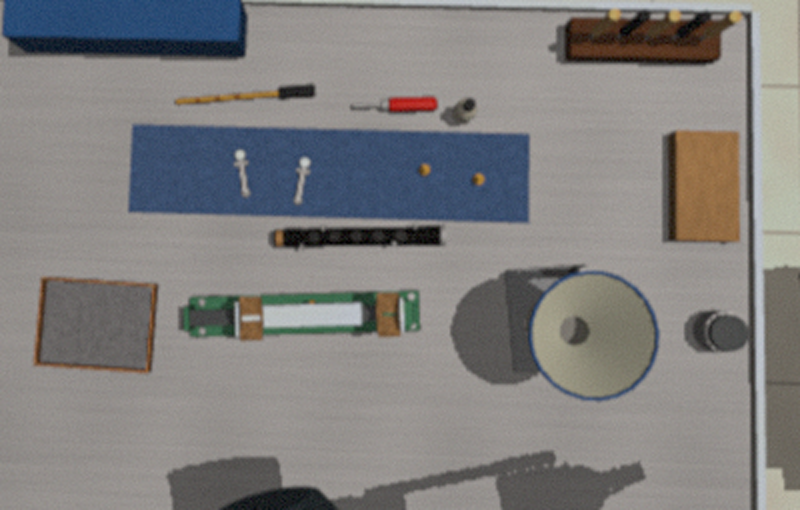

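View pics/scene0b.png

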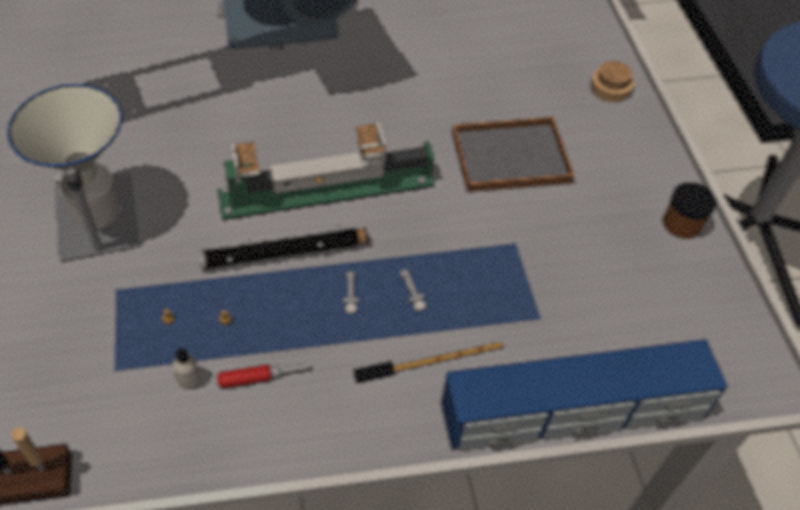

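The top view shows two keys at crop (242,175) and (303,180), and two screws at (425,170) and (478,180). The joint is at (360,237), its tenon to the left (+y). The cradle is at (300,315) with its movable rest towards +y, the tray at left and the funnel at (593,335). The scene view agrees, and there is no third key or screw on the mat.

Run:
```python
from h import *
np.set_printoptions(precision=4,suppress=True)
def rect(X):
    (c,s,a)=cv2.minAreaRect(X.astype(np.float32)); b=cv2.boxPoints((c,s,a)); e=[b[1]-b[0],b[2]-b[1]]; e=max(e,key=np.linalg.norm)
    a=np.degrees(np.arctan2(e[1],e[0]))%180; return np.array([*c,*sorted(s),a])
for n in("top","scene"):
    p=shot(n); P=cloud(p); hsv=cv2.cvtColor(p["pixels"],cv2.COLOR_BGR2HSV); h,s,v=[hsv[...,i].astype(int) for i in range(3)]
    x,y,z=P[...,0],P[...,1],P[...,2]; ok=np.isfinite(z)
    def rep(t,m):
        X=P[m&ok]; print(n,t,len(X), rect(X[:,:2]) if len(X)>4 else '', X[:,2].min() if len(X) else'', X[:,2].max() if len(X) else '')
    reg=lambda a,b,c,d:(x>a)&(x<b)&(y>c)&(y<d)
    rep("green",(h>45)&(h<85)&(s>80)&reg(.35,.6,-.3,.3)&(z<.03))
    rep("sleeve",reg(.38,.52,-.13,.2)&(z>.055)&(z<.066)&(s<60)&(v>100))
    rep("rests",reg(.38,.52,-.2,.2)&(z>.07))
    rep("cheek+",reg(.38,.52,.05,.2)&(z>.07)); rep("cheek-",reg(.38,.52,-.2,-.05)&(z>.07))
    rep("joint",reg(.52,.61,-.25,.2)&(z>.014))
    b=(v>110)&(s<70)&reg(.6,.72,-.02,.2)&(z>-.01)
    k,l,st,c=cv2.connectedComponentsWithStats(b.astype(np.uint8))
    for i in range(1,k):
        if st[i,4]>15: rep("key",l==i)
    b=(h>8)&(h<32)&(s>90)&reg(.6,.72,-.35,.2)
    k,l,st,c=cv2.connectedComponentsWithStats(b.astype(np.uint8))
    for i in range(1,k):
        if st[i,4]>4: rep("screw",l==i); print(P[l==i][:,:3].mean(0), c[i])
    rep("tray",reg(.33,.53,.22,.45)&(z>.012)&(z<.035))
    rep("funnel rim",reg(.3,.6,-.48,-.2)&(z>.19)&(z<.21))
    for q,zz in (("key1_grip",.004),("screw1_head",.005)):
        for d in imaging.pinpoint(p,q): print(q,d["score"],d["xy"],atz(p,d["xy"],zz))
        for d in imaging.recognise(p,q): print("rect",q,d["score"],d["rect"],atz(p,d["rect"][:2],zz))
```

```text
top green 540 [ 0.5017  0.0209  0.1461  0.3585 93.3253] 0.004179471191676942 0.029426057155212515
top sleeve 515 [ 0.4551  0.0718  0.0339  0.2538 94.2469] 0.05502712362604134 0.06579697701154363
top rests 660 [ 0.4587 -0.0019  0.0622  0.2415 93.4373] 0.0790859072272132 0.11681651858712216
top cheek+ 303 [0.4525 0.101  0.0355 0.0622 3.0255] 0.08191359510913698 0.11681651858712216
top cheek- 357 [ 0.4642 -0.0975  0.0501  0.0619  2.7952] 0.0790859072272132 0.11680976245147678
top joint 838 [ 0.5731 -0.048   0.0326  0.2487 92.572 ] 0.014291967300596342 0.03684677360018318
top key 99 [0.6623 0.1306 0.0183 0.0739 6.9069] -0.005939780209909706 0.010879845970394264
top key 99 [  0.6547   0.0411   0.0202   0.071  164.1717] -0.007212764882702061 0.009689405348288105
top screw 21 [  0.6737  -0.1431   0.012    0.0127 157.4935] -0.0008525667053016495 0.02232198255371287
[ 0.6735 -0.1426  0.01  ] [311.9524 174.381 ]
top screw 21 [ 0.6622 -0.2232  0.012   0.0121 85.9693] 0.002315153463023245 0.022967631866001037
[ 0.6617 -0.2224  0.0113] [339. 179.]
top tray 356 [ 0.4316  0.3368  0.1305  0.1717 87.
[... 1123 characters left out ...]
scene screw 24 [  0.6634  -0.2217   0.0094   0.0144 154.3916] 0.0036837093458004233 0.03059548981157567
[ 0.6659 -0.2233  0.0129] [183.625 248.25 ]
scene screw 23 [  0.6795  -0.1442   0.0115   0.0121 178.6207] 0.007038160121335846 0.024883977885816755
[ 0.6788 -0.144   0.0132] [211.9565 248.7391]
scene tray 420 [ 0.4328  0.3341  0.1373  0.171  87.8628] 0.012092988199687627 0.028069890628572347
scene funnel rim 551 [ 0.4503 -0.3348  0.1558  0.1595 30.7405] 0.19003344071218886 0.20612252840521117
rect key1_grip 0.73 [261.9, 178.6, 110.2, 51.5] [0.4345 0.0304 0.004 ]
screw1_head 0.57 [184.2, 251.3] [ 0.6712 -0.223   0.005 ]
rect screw1_head 0.47 [313.3, 271.6, 73.4, 20.3] [0.7844 0.125  0.005 ]
```

```bash
cat >> h.py <<'E'
def go(x,y,z,yaw):
    """remaining shift (units of 25 mm, in tool axes after turning) and turn (units of 5 deg) to a tool-down pose"""
    T,s=tool(); D=R.from_euler('xyz',[180,0,yaw],degrees=True)
    w=(R.from_matrix(T[:3,:3]).inv()*D).as_rotvec(degrees=True)/5
    d=D.as_matrix().T@(np.array([x,y,z])-T[:3,3])/.025
    print("t",round(s["t"],1),"at",np.round(s["eef_pos"],4),np.round(s["tool_rot"],1),"shift",np.round(d,2),"turn",np.round(w,2))
E
python3 -m creep '[0,0,-0.2,0,0,-1,100,0,0,-0.2,0,0,-1,100,0,0,-0.2,0,0,-1,100,0,0,-0.2,0,0,-1,100,0,0,-0.2,0,0,-1,100,0,0,-0.2,0,0,-1,100,0,0,-0.2,0,0,-1,100,0,0,-0.2,0,0,-1,100,0,0,-0.2,0,0,-1,100,0,0,-0.2,0,0,-1,100,0,0,-0.2,0,0,-1,100,0,0,-0.2,0,0,-1,100]'
python3 -m creep '[0,0,0,0,0,-1,100,0,0,0,0,0,-0.66,100,1,0.5,0,0,0,0,100,1,0.5,0,0,0,0,100,1,0.5,0,0,0,0,100,1,0.5,0,0,0,0,100,1,0.5,0,0,0,0,100,1,0.5,0,0,0,0,100,1,0.5,0,0,0,0,100,1,0.5,0,0,0,0,100,1,0.5,0,0,0,0,100,1,0.5,0,0,0,0,100]'
python3 - <<'E'
from h import *
go(.46,.02,.3,93.3)
p=shot("wrist"); print(np.round(p["tool_from_camera"],3)); print(p["K"])
E
```

```text
t: 3.4
eef_pos: [0.2327, -0.4984, 0.2995]
tool_rot: [-180.0, -0.0, 85.2]
ft_force: [0.4, 0.5, -0.4]
gripper_width: 0.0853
finger_force: 0.0
t: 4.9
eef_pos: [0.3432, -0.2407, 0.2994]
tool_rot: [180.0, 0.0, 93.3]
ft_force: [0.6, -0.3, 0.7]
gripper_width: 0.0856
finger_force: 0.0
t 4.9 at [ 0.3432 -0.2407  0.2994] [180.    0.   93.3] shift [10.14  5.26 -0.02] turn [0. 0. 0.]
[[-0.     0.955  0.298  0.076]
 [ 1.     0.    -0.    -0.   ]
 [-0.     0.298 -0.955 -0.134]
 [ 0.     0.     0.     1.   ]]
[[302.65309911   0.         252.37172282]
 [  0.         302.65309911 194.39337239]
 [  0.           0.           1.        ]]
```

```bash
python3 -m creep '[1,0.5,0,0,0,0,100,1,0.5,0,0,0,0,100,1,0.5,0,0,0,0,100,1,0.5,0,0,0,0,100,1,0.5,0,0,0,0,100,1,0.5,0,0,0,0,100,1,0.5,0,0,0,0,100,1,0.5,0,0,0,0,100,1,0.5,0,0,0,0,100,1,0.5,0,0,0,0,100,0.14,0.26,0,0,0,0,100,0,0,0,0,0,0,100]'
cat > cr.py <<'E'
from h import *
np.set_printoptions(precision=4,suppress=True)
p=shot("wrist"); P=cloud(p); hsv=cv2.cvtColor(p["pixels"],cv2.COLOR_BGR2HSV); h,s,v=[hsv[...,i].astype(int) for i in range(3)]
x,y,z=P[...,0],P[...,1],P[...,2]
import sys; cv2.imwrite(f"pics/{sys.argv[1]}.png",p["pixels"])
reg=lambda a,b,c,d:(x>a)&(x<b)&(y>c)&(y<d)
def rect(t,m):
    X=P[m]; c,s_,a=cv2.minAreaRect(X[:,:2].astype(np.float32)); b=cv2.boxPoints((c,s_,a)); e=max([b[1]-b[0],b[2]-b[1]],key=np.linalg.norm)
    print(t,len(X),np.round(c,4),np.round(sorted(s_),4),"ang",round(np.degrees(np.arctan2(e[1],e[0]))%180,2),"z med",np.median(X[:,2]))
rect("sleeve",reg(.38,.52,-.1,.1)&(z>.057)&(z<.065)&(s<60))
rect("rests",reg(.38,.53,-.2,.2)&(z>.09)&(z<.125))
rect("cheeks",reg(.38,.53,-.2,.2)&(z>.113)&(z<.125))
rect("+",reg(.38,.53,.04,.22)&(z>.095)&(z<.125)); rect("-",reg(.38,.53,-.2,-.04)&(z>.095)&(z<.125))
rect("joint",reg(.5,.62,-.25,.2)&(z>.012)&(z<.04)&(v<90))
for q,zz in [("cradle",0),("cradle_mid",.108),("button_tip",.046),("sleeve_rest",.108),("joint_centre",.0176)]:
    for d in imaging.pinpoint(p,q)[:2]:
        if d["score"]>.3: print(q,round(d["score"],2),np.round(d["xy"]),atz(p,d["xy"],zz),depth(p,d["xy"]))
E
python3 cr.py w1
```

```text
t: 6.45
eef_pos: [0.4598, 0.0188, 0.2992]
tool_rot: [-180.0, 0.0, 93.4]
ft_force: [-1.8, -0.5, 0.9]
gripper_width: 0.0857
finger_force: 0.0
sleeve 2636 [ 0.459  -0.0022] [0.0299 0.1676] ang 93.04 z med 0.0605546729784725
rests 3403 [0.4587 0.0051] [0.0621 0.2253] ang 93.39 z med 0.10446256471266896
cheeks 400 [0.4585 0.0051] [0.0446 0.2253] ang 93.28 z med 0.115307879212139
+ 1589 [0.4531 0.1003] [0.0346 0.0621] ang 3.38 z med 0.10615508061582274
- 1282 [ 0.4643 -0.0896] [0.0357 0.0619] ang 3.19 z med 0.1056912943657844
joint 3041 [ 0.5717 -0.0466] [0.0325 0.248 ] ang 93.17 z med 0.029045073441012148
cradle 0.82 [252. 145.] [0.458  0.0343 0.    ] [0.4576 0.0428 0.0603]
cradle_mid 0.57 [253. 159.] [0.4591 0.0342 0.108 ] [0.4596 0.0254 0.0609]
button_tip 0.54 [269. 165.] [0.4817 0.0156 0.046 ] [0.4841 0.0085 0.0117]
sleeve_rest 0.72 [250.  99.] [0.4523 0.0959 0.108 ] [0.4521 0.0959 0.0894]
sleeve_rest 0.55 [492.  95.] [0.6999 0.1142 0.108 ] [0.777  0.1203 0.0055]
joint_centre 0.86 [326. 204.] [ 0.5714 -0.0435  0.0176] [ 0.5676 -0.039   0.0311]
```

View pics/w1.png

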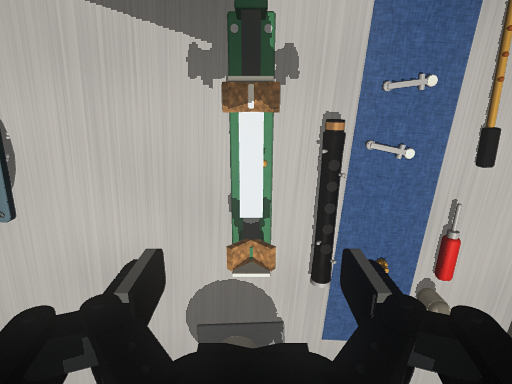

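The wrist view shows the rests at (251,95) and (251,257), the button at (264,164) and the bright sleeve between them. This gives the cradle centre as (0.457, 0.030) at 3.3°. Next is the descent over the button.

```bash
python3 -c "
from h import *
go(.4580,.0171,.035,93.3)"
```

```text
t 6.8 at [0.4594 0.0185 0.2994] [180.    0.   93.3] shift [-0.05 -0.06 10.57] turn [ 0.    0.   -0.01]
```

```bash
python3 -m creep '[-0.05,-0.06,1,0,0,0,100,0,0,1,0,0,0,100,0,0,1,0,0,0,100,0,0,1,0,0,0,100,0,0,1,0,0,0,100,0,0,1,0,0,0,100,0,0,1,0,0,0,100,0,0,1,0,0,0,100,0,0,1,0,0,0,100,0,0,0.8,0,0,0,100,0,0,0.5,0,0,0,100,0,0,0.27,0,0,0,100]' 40
python3 -m creep '[0,0,0,0,0,0,45,0,0,0,0,0,0,45,0,0,0,0,0,0,45]' 40
python3 -m creep '[0,0,0,0,0,0,20,0,0,0,0,0,0,20,0,0,0,0,0,0,20,0,0,0,0,0,0,20]' 40
python3 cr.py w2 | tail -6
```

```text
t: 8.25
eef_pos: [0.4581, 0.0176, 0.0347]
tool_rot: [-180.0, -0.0, 93.3]
ft_force: [0.8, 0.7, 0.2]
gripper_width: 0.0853
finger_force: 0.0
t: 8.62
eef_pos: [0.4591, 0.0177, 0.0358]
tool_rot: [179.9, 0.0, 93.3]
ft_force: [2.0, 0.0, 0.4]
gripper_width: 0.0388
finger_force: 1.1
t: 9.12
eef_pos: [0.4579, 0.0177, 0.036]
tool_rot: [-180.0, 0.0, 93.3]
ft_force: [-3.2, -0.8, 9.0]
gripper_width: 0.0294
finger_force: 39.2
+ 34390 [0.453  0.0982] [0.0308 0.0606] ang 3.21 z med 0.10481911224233079
- 0 [0. 0.] [0. 0.] ang 0.0 z med nan
joint 9679 [0.5678 0.0225] [0.034  0.1097] ang 92.8 z med 0.028473544325992306
cradle 0.71 [252. 209.] [0.457  0.0321 0.    ] [0.4557 0.0542 0.0606]
cradle_mid 0.62 [253. 356.] [0.4572 0.0312 0.108 ] [0.4573 0.0293 0.1061]
sleeve_rest 0.61 [254.  79.] [0.4535 0.098  0.108 ] [0.4535 0.0991 0.0896]
  return _methods._mean(a, axis=axis, dtype=dtype,
  ret = ret.dtype.type(ret / rcount)
```

The opening is 29 mm at 39 N, so the button is flush. Dragging the sleeve along tool +x.

```bash
python3 -m creep '[0,0,0,0,0,0,15,0,0,0,0,0,0,15,0.15,0,0,0,0,0,15,0.15,0,0,0,0,0,15,0.2,0,0,0,0,0,15,0.2,0,0,0,0,0,15]' 60
```

```text
t: 10.18
eef_pos: [0.4569, 0.0344, 0.036]
tool_rot: [-180.0, 0.1, 93.4]
ft_force: [-4.1, -5.3, 10.5]
gripper_width: 0.0291
finger_force: 60.2
```

```bash
python3 -m creep '[0.25,0,0,0,0,0,15,0.25,0,0,0,0,0,15,0.25,0,0,0,0,0,15,0.25,0,0,0,0,0,15,0,0,0,0,0,0,15,0,0,0,0,0,0,15]'
python3 -m creep '[0.07,0,0,0,0,0,15,0.07,0,0,0,0,0,15,0.06,0,0,0,0,0,15,0,0,0,0,0,0,15]'; python3 -c "
from h import *
go(.4580-.050*.0576,.0177+.05*.998,.036,93.3)"
```

```text
t: 10.92
eef_pos: [0.4554, 0.0604, 0.036]
tool_rot: [180.0, 0.0, 93.3]
ft_force: [-3.2, -0.1, 10.5]
gripper_width: 0.0292
finger_force: 60.3
t: 11.42
eef_pos: [0.455, 0.0655, 0.036]
tool_rot: [-180.0, -0.0, 93.3]
ft_force: [-3.7, 2.6, 9.9]
gripper_width: 0.0289
finger_force: 60.4
t 11.4 at [0.455  0.0655 0.036 ] [-180.    -0.    93.3] shift [0.08 0.01 0.  ] turn [-0.   -0.    0.01]
```

```bash
for i in 1; do python3 -m creep '[0.03,0,0,0,0,0,15,0.03,0,0,0,0,0,15,0.03,0,0,0,0,0,15,0,0,0,0,0,0,15]'; python3 -m creep '[0.03,0,0,0,0,0,15,0.03,0,0,0,0,0,15,0,0,0,0,0,0,15]'; python3 -m creep '[0.03,0,0,0,0,0,15,0.03,0,0,0,0,0,15,0,0,0,0,0,0,15]'; done
```

```text
t: 11.92
eef_pos: [0.4549, 0.0672, 0.036]
tool_rot: [-180.0, 0.0, 93.4]
ft_force: [-4.4, -2.1, 9.3]
gripper_width: 0.0292
finger_force: 60.4
t: 12.3
eef_pos: [0.4549, 0.0687, 0.036]
tool_rot: [-180.0, 0.0, 93.3]
ft_force: [-3.8, -2.1, 9.9]
gripper_width: 0.0294
finger_force: 60.4
t: 12.68
eef_pos: [0.4548, 0.0693, 0.036]
tool_rot: [-180.0, 0.1, 93.4]
ft_force: [-4.0, -7.9, 10.1]
gripper_width: 0.0292
finger_force: 60.3
```

```bash
python3 -m creep '[0.04,0,0,0,0,0,15,0,0,0,0,0,0,15]'; python3 -m creep '[-0.1,0,0,0,0,0,15,0,0,0,0,0,0,15]';python3 -m creep '[-0.04,0,0,0,0,0,15,0,0,0,0,0,0,15]'
```

```text
t: 12.92
eef_pos: [0.4548, 0.0696, 0.036]
tool_rot: [-180.0, 0.2, 93.4]
ft_force: [-4.8, -11.5, 9.7]
gripper_width: 0.0292
finger_force: 60.3
t: 13.18
eef_pos: [0.4549, 0.0686, 0.036]
tool_rot: [-180.0, 0.0, 93.3]
ft_force: [-4.2, -1.7, 10.9]
gripper_width: 0.0294
finger_force: 60.3
t: 13.42
eef_pos: [0.4549, 0.0682, 0.036]
tool_rot: [-180.0, -0.0, 93.3]
ft_force: [-3.1, 1.5, 10.5]
gripper_width: 0.0293
finger_force: 60.3
```

```bash
python3 -m creep '[0,0,0,0,0,0,100,0,0,0,0,0,0,100,0,0,0,0,0,0,100,0,0,0,0,0,0,100,0,0,-0.4,0,0,0,100,0,0,-1,0,0,0,100,0,0,-1,0,0,0,100,0,0,-1,0,0,0,100,0,0,-1,0,0,0,100,0,0,-1,0,0,0,100,0,0,-1,0,0,0,100,0,0,-1,0,0,0,100]'
python3 -m creep '[-1,1,-1,0,0,0,100,-1,1,-1,0,0,0,100,-1,1,0,0,0,0,100,-1,1,0,0,0,0,100,0,0,0,0,0,0,100]'
python3 cr.py w3; python3 -c "
import cv2;a=cv2.imread('pics/w3.png');cv2.imwrite('pics/w3b.png',cv2.resize(a[20:300,100:440],None,fx=2,fy=2))"
```

```text
t: 14.92
eef_pos: [0.455, 0.068, 0.2216]
tool_rot: [180.0, 0.0, 93.3]
ft_force: [0.2, -0.5, 0.1]
gripper_width: 0.0859
finger_force: 0.0
t: 15.55
eef_pos: [0.5619, -0.0277, 0.2701]
tool_rot: [180.0, 0.0, 93.2]
ft_force: [-0.0, -0.2, -1.2]
gripper_width: 0.0852
finger_force: 0.0
sleeve 3215 [0.4588 0.0085] [0.031 0.185] ang 93.58 z med 0.060479094962844704
rests 1880 [ 0.4648 -0.0896] [0.0348 0.0607] ang 3.2 z med 0.104133319207567
cheeks 200 [ 0.4654 -0.1043] [0.0052 0.0454] ang 3.57 z med 0.11527950510817184
+ 0 [0. 0.] [0. 0.] ang 0.0 z med nan
- 1595 [ 0.4648 -0.0896] [0.0348 0.0607] ang 3.2 z med 0.10576674026452537
joint 3774 [ 0.5725 -0.0446] [0.0294 0.2437] ang 92.61 z med 0.02916266661812461
cradle 0.58 [310. 293.] [ 0.6633 -0.2327  0.    ] [ 0.6605 -0.2253  0.0106]
cradle 0.39 [259. 177.] [ 0.5722 -0.0516  0.    ] [ 0.5711 -0.0436  0.032 ]
cradle_mid 0.61 [145. 111.] [0.4568 0.033  0.108 ] [ 0.42    0.0273 -0.0001]
button_tip 0.55 [186. 122.] [0.482  0.0199 0.046 ] [0.4747 0.0172 0.0113]
joint_centre 0.62 [258. 177.] [ 0.5706 -0.047   0.0176] [ 0.5702 -0.0435  0.0319]
joint_centre 0.57 [438.  49.] [0.77   0.1175 0.0176] [0.7761 0.1195 0.0065]
  return _methods._mean(a, axis=axis, dtype=dtype,
  ret = ret.dtype.type(ret / rcount)
```

View pics/w3b.png

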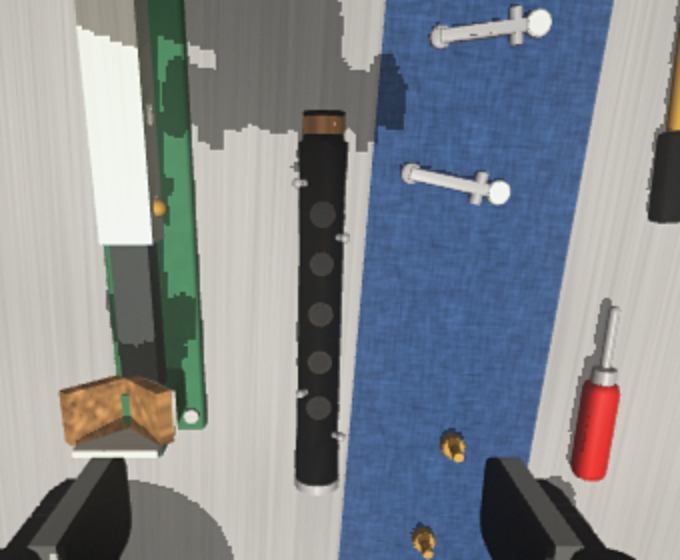

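The button now shows out through the sleeve at crop (158,209), and the old hole is empty at (150,112). The joint lies at crop x≈320 between rows 110 and 490. Next I grip it.

```bash
python3 -c "
from h import *
go(.5718,-.046,.013,92.9)"
```

```text
t 15.8 at [ 0.5602 -0.0252  0.2704] [180.   -0.   93.4] shift [-0.85  0.42 10.3 ] turn [ 0.  -0.   0.1]
```

```bash
python3 -m creep '[-0.85,0.42,1,0,0,0.1,100,0,0,1,0,0,0,100,0,0,1,0,0,0,100,0,0,1,0,0,0,100,0,0,1,0,0,0,100,0,0,1,0,0,0,100,0,0,1,0,0,0,100,0,0,1,0,0,0,100,0,0,1,0,0,0,100,0,0,0.7,0,0,0,100,0,0,0.4,0,0,0,100,0,0,0.2,0,0,0,100]' 40
python3 -m creep '[0,0,0,0,0,0,40,0,0,0,0,0,0,40,0,0,0,0,0,0,40,0,0,0,0,0,0,15,0,0,0,0,0,0,15,0,0,0,0,0,0,15]' 40
python3 -c "
from h import *
go(.5718,-.046,.013,92.9)"
```

```text
t: 17.35
eef_pos: [0.5727, -0.0465, 0.0124]
tool_rot: [180.0, 0.0, 92.8]
ft_force: [-0.1, -0.1, -0.0]
gripper_width: 0.0852
finger_force: 0.0
t: 18.1
eef_pos: [0.5737, -0.047, 0.0132]
tool_rot: [179.9, 0.1, 92.8]
ft_force: [2.9, -1.6, 2.7]
gripper_width: 0.0265
finger_force: 39.2
t 18.1 at [ 0.5737 -0.047   0.0132] [1.799e+02 1.000e-01 9.280e+01] shift [ 0.04 -0.07  0.01] turn [ 0.03  0.01 -0.02]
```

```bash
python3 -m creep '[0,0,-0.2,0,0,0,15,0,0,-0.5,0,0,0,15,0,0,-0.8,0,0,0,15,0,0,-1,0,0,0,15,0,0,-1,0,0,0,15,0,0,-1,0,0,0,15,0,0,-1,0,0,0,15,0,0,-1,0,0,0,15,0,0,-0.8,0,0,0,15,0,0,-0.4,0,0,0,15,0,0,0,0,0,0,15]'
python3 -c "
from h import *
go(.4575,.0294,.1905,93.3)
p=shot('wrist'); cv2.imwrite('pics/w4.png',p['pixels'])
P=cloud(p);T,s=tool(); X=P[(P[...,2]>.18)&(P[...,2]<.22)&(abs(P[...,0]-.573)<.04)]; X=X[X[:,1]>-.03]
print(np.polyfit(X[:,1],X[:,0],1),X[:,1].max(),X[:,2].max())
for y in (-.02,.0,.02,.04,.06,.08): 
  Q=X[abs(X[:,1]-y)<.005]; print(y,len(Q),Q[:,0].mean(),Q[:,2].max())"
```

```text
t: 19.48
eef_pos: [0.5726, -0.0466, 0.2056]
tool_rot: [180.0, 0.0, 92.8]
ft_force: [0.2, 0.6, -2.7]
gripper_width: 0.0263
finger_force: 39.5
t 19.5 at [ 0.5726 -0.0466  0.2056] [180.    0.   92.8] shift [ 3.3  -4.42  0.61] turn [ 0.01  0.   -0.09]
[-0.03459264  0.57015826] 0.06521131614723033 0.21999910303352638
-0.02 409 0.5714831429713404 0.21999803480072422
0.0 384 0.5684219562517295 0.21999371902305415
0.02 546 0.5691524431628797 0.21999460429321882
0.04 545 0.5698357848314064 0.21998944169339862
0.06 568 0.5682430119244176 0.21999910303352638<string>:8: RuntimeWarning: Mean of empty slice.
  ret = ret.dtype.type(ret / rcount)
Traceback (most recent call last):
ValueError: zero-size array to reduction operation maximum which has no identity
```

View pics/w4.png

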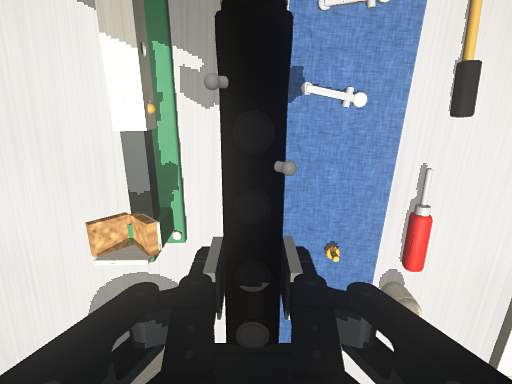

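The joint is held straight between the pads, with the rest at (125,235) clear of it. Moving over the cradle.

```bash
python3 -m creep '[0.3,-0.4,0,0,0,-0.09,15,0.6,-0.8,0,0,0,0,15,0.6,-0.8,0,0,0,0,15,0.6,-0.8,0,0,0,0,15,0.6,-0.8,0.2,0,0,0,15,0.4,-0.5,0.2,0,0,0,15,0.2,-0.32,0.2,0,0,0,15,0,0,0,0,0,0,15,0,0,0,0,0,0,15]'
python3 -c "
from h import *
np.set_printoptions(precision=4,suppress=True)
go(.4575,.0294,.1036,93.3)
for n in ('top','scene'):
  p=shot(n); P=cloud(p); x,y,z=P[...,0],P[...,1],P[...,2]
  m=(z>.175)&(z<.22)&(abs(x-.455)<.08)&(abs(y-.03)<.16)&(p['pixels'].max(2)<110); X=P[m]; print(n,len(X),cv2.minAreaRect(X[:,:2].astype(np.float32)))
  for a,b in((.07,.15),(-.1,-.02)):
    Q=X[(X[:,1]>a)&(X[:,1]<b)]; print(Q.mean(0) if len(Q) else '', X[:,1].min(),X[:,1].max())
  for d in imaging.pinpoint(p,'joint_centre')[:2]: print(d['score'],atz(p,d['xy'],.194),depth(p,d['xy']))
  cv2.imwrite('pics/p_%s.png'%n,p['pixels'])
"
```

```text
t: 20.65
eef_pos: [0.4583, 0.0291, 0.1902]
tool_rot: [180.0, 0.0, 93.3]
ft_force: [-0.2, 0.2, -2.2]
gripper_width: 0.0262
finger_force: 39.6
t 20.6 at [0.4583 0.0291 0.1902] [180.    0.   93.3] shift [ 0.01 -0.03  3.46] turn [ 0.01  0.   -0.01]
top 236 ((0.4607834219932556, 0.03041624277830124), (0.02991562709212303, 0.24625247716903687), 2.212759494781494)
 -0.09231229888426987 0.15342830374339245
[ 0.464  -0.0689  0.2038] -0.09231229888426987 0.15342830374339245
0.22 [ 0.6411 -0.1938  0.194 ] [ 0.6632 -0.2249  0.019 ]
scene 831 ((0.4637814462184906, 0.027081385254859924), (0.2462582141160965, 0.04755979776382446), 88.8093032836914)
[0.4616 0.1091 0.2025] -0.09638879980406079 0.15030057114679968
[ 0.4704 -0.0569  0.2023] -0.09638879980406079 0.15030057114679968
0.64 [0.4549 0.0247 0.194 ] [0.5063 0.0188 0.2455]
0.49 [ 0.8715 -0.1749  0.194 ] [ 0.7778 -0.1943  0.0169]
```

```bash
python3 -m creep '[0,0,0.5,0,0,0,15,0,0,0.6,0,0,0,15,0,0,0.6,0,0,0,15,0,0,0.6,0,0,0,15,0,0,0.4,0,0,0,15,0,0,0.2,0,0,0,15,0,0,0.1,0,0,0,15,0,0,0.05,0,0,0,15,0,0,0,0,0,0,15]'
python3 -m creep '[0,0,0.08,0,0,0,15,0,0,0.08,0,0,0,15,0,0,0,0,0,0,15]'
python3 -m creep '[0,0,0.06,0,0,0,15,0,0,0,0,0,0,15]'
```

```text
t: 21.98
eef_pos: [0.4578, 0.0295, 0.1141]
tool_rot: [180.0, 0.0, 93.3]
ft_force: [-0.6, 0.8, -1.1]
gripper_width: 0.0268
finger_force: 39.6
t: 22.35
eef_pos: [0.4574, 0.0295, 0.1097]
tool_rot: [-180.0, -0.0, 93.3]
ft_force: [-0.5, 0.8, -1.1]
gripper_width: 0.0266
finger_force: 39.6
t: 22.6
eef_pos: [0.4575, 0.0295, 0.1082]
tool_rot: [-180.0, -0.0, 93.3]
ft_force: [-0.3, -0.5, -1.6]
gripper_width: 0.0267
finger_force: 39.6
```

```bash
python3 -m creep '[0,0,0.06,0,0,0,15,0,0,0,0,0,0,15]'
python3 -m creep '[0,0,0.06,0,0,0,15,0,0,0,0,0,0,15]'
python3 -m creep '[0,0,0.04,0,0,0,15,0,0,0,0,0,0,15]'
```

```text
t: 22.85
eef_pos: [0.4575, 0.0295, 0.1067]
tool_rot: [-180.0, -0.0, 93.3]
ft_force: [-0.0, 0.1, -1.4]
gripper_width: 0.0268
finger_force: 39.6
t: 23.1
eef_pos: [0.4575, 0.0295, 0.1052]
tool_rot: [-180.0, -0.0, 93.3]
ft_force: [-0.6, 0.8, -2.5]
gripper_width: 0.0268
finger_force: 39.6
t: 23.35
eef_pos: [0.4576, 0.0295, 0.1044]
tool_rot: [180.0, 0.0, 93.3]
ft_force: [0.4, -0.1, -0.8]
gripper_width: 0.0268
finger_force: 39.8
```

```bash
python3 -m creep '[0,0,0.04,0,0,0,15,0,0,0,0,0,0,15]'
python3 -m creep '[0,0,0.04,0,0,0,15,0,0,0,0,0,0,15]'
```

```text
t: 23.6
eef_pos: [0.4577, 0.0295, 0.1042]
tool_rot: [180.0, 0.0, 93.3]
ft_force: [-3.0, 0.3, 7.6]
gripper_width: 0.0264
finger_force: 40.7
t: 23.85
eef_pos: [0.4578, 0.0295, 0.1041]
tool_rot: [179.9, 0.0, 93.3]
ft_force: [-7.3, -0.3, 15.4]
gripper_width: 0.0266
finger_force: 41.6
```

Contact. I ease off a little and open gently.

```bash
python3 -m creep '[0,-0.03,-0.04,0,0,0,15,0,0,0,0,0,0,15]'; python3 -m creep '[0,0,0,0,0,0,36,0,0,0,0,0,0,40,0,0,0,0,0,0,50,0,0,0,0,0,0,70,0,0,0,0,0,0,90,0,0,0,0,0,0,100,0,0,0,0,0,0,100]' 20
python3 -m creep '[0,0,-0.3,0,0,0,100,0,0,-0.6,0,0,0,100,0,0,-1,0,0,0,100,0,0,-1,0,0,0,100,0,0,-1,0,0,0,100,0,0,-1,0,0,0,100,0,0,-1,0,0,0,100,0,0,-1,0,0,0,100,0,0,-1,0,0,0,100,0,0,0,0,0,0,100]'
cat > jc.py <<'E'
from h import *
np.set_printoptions(precision=4,suppress=True)
import sys
c=np.array([.4575,.0304]); a=np.radians(3.3); M=np.array([[np.cos(a),np.sin(a)],[-np.sin(a),np.cos(a)]])
for n in sys.argv[2:]:
  p=shot(n); P=cloud(p); cv2.imwrite(f'pics/{sys.argv[1]}_{n}.png',p['pixels'])
  L=(P[...,:2]-c)@M.T; z=P[...,2]
  m=(abs(L[...,0])<.03)&(abs(L[...,1])<.128)&(z>.095)&(z<.14)&(p['pixels'].max(2)<100)
  X=L[m]; Z=z[m]; print(n,len(X),X.min(0),X.max(0),"slope",np.polyfit(X[:,1],X[:,0],1),"z",np.percentile(Z,[50,95]))
  for d in imaging.pinpoint(p,'joint_centre')[:2]: print(d['score'],np.round((atz(p,d['xy'],.108)[:2]-c)@M.T,4))
E
python3 jc.py j1 top scene wrist
```

```text
t: 24.1
eef_pos: [0.4574, 0.0294, 0.104]
tool_rot: [179.9, 0.0, 93.3]
ft_force: [-1.5, 0.8, 7.3]
gripper_width: 0.0263
finger_force: 40.3
t: 24.98
eef_pos: [0.4568, 0.0295, 0.1033]
tool_rot: [180.0, -0.0, 93.3]
ft_force: [0.6, -0.3, 1.1]
gripper_width: 0.0854
finger_force: 0.0
t: 26.22
eef_pos: [0.4578, 0.0293, 0.303]
tool_rot: [179.7, 0.1, 93.3]
ft_force: [0.6, 0.6, 0.1]
gripper_width: 0.0857
finger_force: 0.0
top 220 [-0.0146 -0.1204] [ 0.0202 -0.025 ] slope [0.1211 0.0128] z [0.1174 0.1228]
scene 805 [-0.0263 -0.1274] [0.0292 0.128 ] slope [-0.0106  0.0062] z [0.1178 0.1247]
0.93 [ 0.004  -0.0027]
wrist 6472 [-0.03   -0.1271] [0.0292 0.128 ] slope [-0.0077 -0.0006] z [0.1191 0.1227]
0.69 [ 0.0007 -0.0014]
```

```bash
ls pics
```

```text
j1_scene.png
j1_top.png
j1_wrist.png
p_scene.png
p_top.png
scene0.png
scene0b.png
top0.png
top0b.png
w1.png
w2.png
w3.png
w3b.png
w4.png
```

View pics/j1_wrist.png

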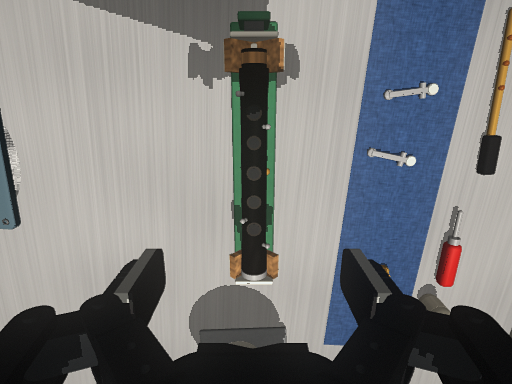

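The joint lies in both rests, tenon at (254,55) and the other end at (254,275). Now the keys: I turn to yaw 0 and look.

```bash
python3 -m creep '[0,0,0,0,0,1,100,0,0,0,0,0,1,100,0,0,0,0,0,1,100,0,0,0,0,0,1,100,0,0,0,0,0,1,100,0,0,0,0,0,1,100,0,0,0,0,0,1,100,0,0,0,0,0,1,100,0,0,0,0,0,1,100,0,0,0,0,0,1,100,0,0,0,0,0,1,100,0,0,0,0,0,1,100]'
python3 -m creep '[0,0,0,0,0,1,100,0,0,0,0,0,1,100,0,0,0,0,0,1,100,0,0,0,0,0,1,100,0,0,0,0,0,1,100,0,0,0,0,0,1,100,0.5,0,0,0,0,0.66,100,1,-0.5,0,0,0,0,100,1,-0.5,0,0,0,0,100,1,-0.5,0,0,0,0,100,1,-0.5,0,0,0,0,100,1,0,0,0,0,0,100]'
cat > ks.py <<'E'
from h import *
np.set_printoptions(precision=4,suppress=True)
import sys
go(.62,.08,.3,0)
p=shot("wrist"); P=cloud(p); cv2.imwrite(f"pics/{sys.argv[1]}.png",p["pixels"])
hsv=cv2.cvtColor(p["pixels"],cv2.COLOR_BGR2HSV); h,s,v=[hsv[...,i].astype(int) for i in range(3)]
x,y,z=P[...,0],P[...,1],P[...,2]
b=(v>120)&(s<80)&(x>.59)&(x<.73)&(y>-.28)&(y<.25)&(z<.04)
n,l,st,c=cv2.connectedComponentsWithStats(b.astype(np.uint8))
for i in range(1,n):
    if st[i,4]<60: continue
    v_,u_=np.where(l==i); X=np.array([atz(p,(a,bb),.006)[:2] for a,bb in zip(u_,v_)])
    m=X.mean(0); w,V=np.linalg.eigh(np.cov((X-m).T)); e=V[:,1]*np.sign(V[0,1]); t=(X-m)@e
    lo,hi=np.percentile(t,[.5,99.5]); n_=np.array([-e[1],e[0]])
    arm=X[(t>lo+.018)&(t<lo+.038)]; ax=np.polyfit((arm-m)@e,(arm-m)@n_,1)
    ang=np.degrees(np.arctan2(e[1],e[0])+np.arctan(ax[0])); tg=lo+.029
    g=m+e*tg+n_*np.polyval(ax,tg)
    pad=X[t>hi-.016].mean(0); tp=X[t<lo+.01].mean(0); d=pad-tp
    print("blob",st[i,4],"len",hi-lo,"ang",np.degrees(np.arctan2(e[1],e[0])),"arm ang",ang,"padline",np.degrees(np.arctan2(d[1],d[0])),"grip",g,"pad",pad,"zmax",np.percentile(z[l==i],[50,95]))
b=(h>8)&(h<32)&(s>90)&(x>.55)&(x<.73)&(y>-.3)&(y<.0)&(z>.004)&(z<.05)
n,l,st,c=cv2.connectedComponentsWithStats(b.astype(np.uint8))
for i in range(1,n):
    if st[i,4]>25: X=P[l==i]; print("screw",st[i,4],c[i],X.mean(0),X[X[:,2]>.018].mean(0),X[:,2].max())
for q,zz in [("key1_grip",.004),("screw1_head",.005)]:
    for d in imaging.pinpoint(p,q)[:4]: print(q,round(d["score"],2),np.round(d["xy"]),atz(p,d["xy"],zz))
E
python3 ks.py k1 2>/dev/null
```

```text
t: 28.02
eef_pos: [0.4565, 0.0295, 0.3]
tool_rot: [-179.9, 0.1, 33.1]
ft_force: [-0.2, -0.7, 0.5]
gripper_width: 0.0854
finger_force: 0.0
t: 29.52
eef_pos: [0.5948, 0.0811, 0.2998]
tool_rot: [-180.0, 0.1, 0.0]
ft_force: [0.3, -0.7, -0.1]
gripper_width: 0.0857
finger_force: 0.0
t 29.5 at [0.5948 0.0811 0.2998] [-180.     0.1    0. ] shift [ 1.01  0.05 -0.01] turn [-0.    0.02  0.01]
blob 444 len 0.06970859835747048 ang 10.45668457481639 arm ang 9.589636636008024 padline 10.373394313946045 grip [0.6577 0.1278] pad [0.6905 0.1337] zmax [0.0069 0.0087]
blob 423 len 0.07011936028333805 ang -8.577717440219653 arm ang -7.564030614478032 padline -8.692290103312748 grip [0.6484 0.0409] pad [0.6818 0.0362] zmax [0.007  0.0089]
blob 2643 len 0.5163984410800391 ang 89.92240354047111 arm ang 89.62410410190091 padline 90.01736029314783 grip [ 0.5959 -0.2425] pad [0.5956 0.2384] zmax [-0.0003  0.001 ]
screw 148 [420.5135  95.9797] [ 0.6756 -0.1406  0.0126] [ 0.6751 -0.1422  0.0224] 0.024321389739730803
screw 167 [478.8443 105.5389] [ 0.6635 -0.2205  0.0125] [ 0.6633 -0.2218  0.0223] 0.025074059275439375
screw1_head 0.67 [474. 107.] [ 0.6609 -0.2193  0.005 ]
```

View pics/k1.png

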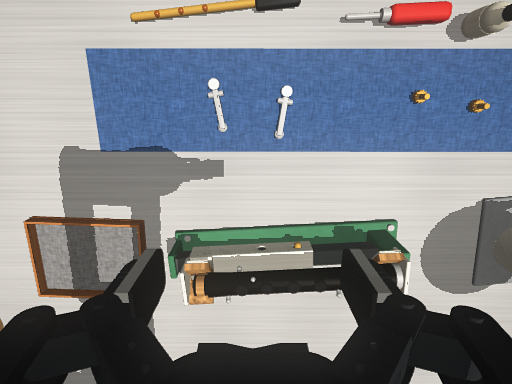

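The picture shows keys at (217,105) and (283,112), screws at (420,96) and (479,106), and the joint in the cradle with the button out at (298,246). Picking key 1.

```bash
python3 -c "
from h import *
go(.6577,.1278,.0105,10)"
```

```text
t 29.7 at [0.5945 0.0801 0.2992] [-1.8e+02  1.0e-01 -0.0e+00] shift [ 2.82 -1.44 11.55] turn [-0.    0.03 -2.  ]
```

```bash
python3 -m creep '[0,0,1,0,0,-1,60,0,0,1,0,0,-1,60,1,-0.5,1,0,0,0,60,1,-0.5,1,0,0,0,60,0.82,-0.44,1,0,0,0,60,0,0,1,0,0,0,60,0,0,1,0,0,0,60,0,0,1,0,0,0,60,0,0,1,0,0,0,60,0,0,1,0,0,0,60,0,0,0,0,0,0,60]' 40
python3 -c "
from h import *
go(.6577,.1278,.0105,10)"
```

```text
t: 31.05
eef_pos: [0.6547, 0.1275, 0.0486]
tool_rot: [-180.0, 0.3, 10.0]
ft_force: [0.4, -0.7, -0.2]
gripper_width: 0.0511
finger_force: 0.0
t 31.1 at [0.6547 0.1275 0.0486] [-180.     0.3   10. ] shift [0.12 0.01 1.52] turn [-0.01  0.07 -0.01]
```

```bash
python3 -m creep '[0.1,0,0.6,0,0,0,60,0,0,0.5,0,0,0,60,0,0,0.3,0,0,0,60,0,0,0.1,0,0,0,60,0,0,0,0,0,0,30,0,0,0,0,0,0,0,0,0,0,0,0,0,0,0,0,0,0,0,0,0,0,0,0,0,0,0,0]' 40
python3 -m creep '[0,0,-0.3,0,0,0,0,0,0,-1,0,0,0,0,0,0,-1,0,0,0,0,0,0,-1,0,0,0,0,0,0,-1,0,0,0,0,0,0,-1,0,0,0,0,0,0,-1,0,0,0,0,0,0,0,0,0,0,0]' 
python3 -c "
from h import *
go(.432,.336,.16,0)"
```

```text
t: 32.17
eef_pos: [0.6604, 0.1283, 0.0139]
tool_rot: [180.0, -0.1, 10.0]
ft_force: [0.2, -0.1, 3.8]
gripper_width: 0.0055
finger_force: 39.4
t: 33.17
eef_pos: [0.6613, 0.1283, 0.1734]
tool_rot: [180.0, -0.3, 10.0]
ft_force: [-0.3, -0.5, 0.0]
gripper_width: 0.0058
finger_force: 39.1
t 33.2 at [0.6613 0.1283 0.1734] [180.   -0.3  10. ] shift [-9.17 -8.31  0.53] turn [ 0.   -0.05  2.  ]
```

```bash
python3 -c "
from h import *
p=shot('wrist'); cv2.imwrite('pics/k2.png',p['pixels'][100:384,100:412])"
```

```text
(no output)
```

View pics/k2.png

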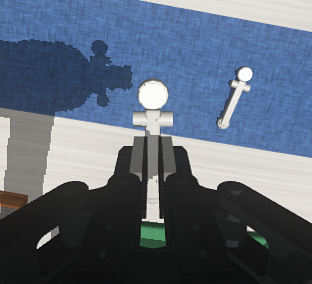

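Key 1 is held level. Off to the tray.

```bash
python3 -c "
from h import *
go(.424,.370,.024,-2)"
```

```text
t 33.2 at [0.6603 0.1282 0.1715] [ 1.8e+02 -1.0e-01  1.0e+01] shift [-9.78 -9.33  5.9 ] turn [ 0.   -0.02  2.4 ]
```

```bash
python3 -m creep '[0,0,0,0,0,1,0,0,0,0,0,0,1,0,-0.5,-0.5,0,0,0,0.4,0,-1,-1,0,0,0,0,0,-1,-1,0,0,0,0,0,-1,-1,0,0,0,0,0,-1,-1,0,0,0,0,0,-1,-1,0,0,0,0,0,-1,-1,0,0,0,0,0,-1,-1,0,0,0,0,0,-1,-1,0,0,0,0,0,-1,-0.8,0,0,0,0,0]'
python3 -m creep '[-0.28,-0.03,1,0,0,0,0,0,0,1,0,0,0,0,0,0,1,0,0,0,0,0,0,1,0,0,0,0,0,0,1,0,0,0,0,0,0,0.6,0,0,0,0,0,0,0.3,0,0,0,0,0,0,0,0,0,0,0,0,0,0,0,0,0,0]'
python3 -m creep '[0,0,0,0,0,0,15,0,0,0,0,0,0,40,0,0,0,0,0,0,40,0,0,-0.4,0,0,0,40,0,0,-1,0,0,0,40,0,0,-1,0,0,0,40,0,0,-1,0,0,0,60,0,0,-1,0,0,0,60,0,0,-1,0,0,0,60,0,0,-1,0,0,0,60,0,0,0,0,0,0,60]'
python3 -c "
from h import *
go(.6484,.0409,.011,-8)"
```

```text
t: 34.72
eef_pos: [0.4286, 0.3689, 0.169]
tool_rot: [179.9, 0.1, -2.0]
ft_force: [0.9, -0.1, -0.3]
gripper_width: 0.0057
finger_force: 39.1
t: 35.85
eef_pos: [0.424, 0.3699, 0.0241]
tool_rot: [-180.0, -0.1, -2.0]
ft_force: [-0.6, -0.2, -0.3]
gripper_width: 0.0056
finger_force: 39.1
t: 37.22
eef_pos: [0.4247, 0.3703, 0.1861]
tool_rot: [-179.8, -0.3, -2.0]
ft_force: [0.0, 1.1, 0.0]
gripper_width: 0.0514
finger_force: 0.0
t 37.2 at [0.4247 0.3703 0.1861] [-179.8   -0.3   -2. ] shift [10.7 11.8  7. ] turn [-0.04 -0.05  1.2 ]
```

```bash
python3 -m creep '[1,1,0,0,0,1,60,1,1,0,0,0,0.2,60,1,1,0,0,0,0,60,1,1,0,0,0,0,60,1,1,0,0,0,0,60,1,1,0,0,0,0,60,1,1,0,0,0,0,60,1,1,0,0,0,0,60,1,1,0,0,0,0,60,1,1,0,0,0,0,60,0.5,1,0,0,0,0,60,0,0.6,0,0,0,0,60]'
python3 ks.py k3 2>/dev/null; python3 -c "
from h import *
go(.6484,.0409,.011,-8)"
```

```text
t: 38.72
eef_pos: [0.6461, 0.047, 0.182]
tool_rot: [180.0, 0.1, -8.1]
ft_force: [-0.1, -0.2, 0.9]
gripper_width: 0.0516
finger_force: 0.0
t 38.7 at [0.6461 0.047  0.182 ] [180.    0.1  -8.1] shift [-1.04 -1.32 -4.72] turn [ 0.    0.02 -1.62]
blob 688 len 0.06963304939759037 ang -8.747369810659906 arm ang -9.991401332802178 padline -8.707750554822555 grip [0.649  0.0408] pad [0.6818 0.0358] zmax [0.007  0.0086]
blob 3517 len 0.46441651938249395 ang -89.94408868977061 arm ang -90.72051338878798 padline -89.95359844123574 grip [0.5971 0.2139] pad [ 0.5976 -0.2145] zmax [-0.0004  0.0008]
screw 281 [438.9609 120.879 ] [ 0.6762 -0.1406  0.0128] [ 0.6758 -0.1418  0.0222] 0.02484118421642656
t 38.9 at [0.6453 0.0484 0.1828] [-1.8e+02  1.0e-01 -8.1e+00] shift [0.16 0.28 6.87] turn [-0.    0.02 -0.02]
```

```bash
python3 -m creep '[0.16,0.28,1,0,0,0,60,0,0,1,0,0,0,60,0,0,1,0,0,0,60,0,0,1,0,0,0,60,0,0,1,0,0,0,60,0,0,1,0,0,0,60,0,0,0.5,0,0,0,60,0,0,0.3,0,0,0,60,0,0,0.07,0,0,0,60,0,0,0,0,0,0,60]' 40
python3 -c "
from h import *
go(.6490,.0408,.011,-8.7)"
python3 -m creep '[0,0,0,0,0,0,30,0,0,0,0,0,0,0,0,0,0,0,0,0,0,0,0,0,0,0,0,0,0,0,0,0,0,0,0]' 40
python3 -m creep '[0,0,-0.3,0,0,0,0,0,0,-1,0,0,0,0,0,0,-1,0,0,0,0,0,0,-1,0,0,0,0,0,0,-1,0,0,0,0,0,0,-1,0,0,0,0,0,0,-1,0,0,0,0,0,0,0,0,0,0,0]' 
python3 -c "
from h import *
go(.425,.300,.025,-2)"
```

```text
t: 40.12
eef_pos: [0.6497, 0.041, 0.0123]
tool_rot: [-180.0, -0.1, -8.0]
ft_force: [0.2, 0.3, -0.2]
gripper_width: 0.0514
finger_force: 0.0
t 40.1 at [0.6497 0.041  0.0123] [-1.8e+02 -1.0e-01 -8.0e+00] shift [-0.03  0.01  0.05] turn [-0.   -0.01  0.14]
t: 40.75
eef_pos: [0.6495, 0.0409, 0.0121]
tool_rot: [180.0, -0.0, -8.0]
ft_force: [-1.2, -0.5, 4.9]
gripper_width: 0.0062
finger_force: 39.8
t: 41.75
eef_pos: [0.6505, 0.0409, 0.1714]
tool_rot: [-180.0, -0.3, -8.0]
ft_force: [-0.9, -0.8, -0.2]
gripper_width: 0.006
finger_force: 39.3
t 41.8 at [0.6505 0.0409 0.1714] [-180.    -0.3   -8. ] shift [ -9.37 -10.04   5.85] turn [ 0.   -0.05 -1.2 ]
```

```bash
python3 -m creep '[0,-1,0,0,0,-1,0,-1,-1,0,0,0,-0.2,0,-1,-1,0,0,0,0,0,-1,-1,0,0,0,0,0,-1,-1,0,0,0,0,0,-1,-1,0,0,0,0,0,-1,-1,0,0,0,0,0,-1,-1,0,0,0,0,0,-1,-1,0,0,0,0,0,-1,-1,0,0,0,0,0,-0.4,0,0,0,0,0,0,0,0,0,0,0,0,0]'
python3 -c "
from h import *
go(.425,.300,.025,-2)"
```

```text
t: 43.25
eef_pos: [0.4254, 0.2989, 0.1683]
tool_rot: [179.9, 0.1, -2.0]
ft_force: [0.2, -0.6, -1.5]
gripper_width: 0.0059
finger_force: 39.3
t 43.2 at [0.4254 0.2989 0.1683] [ 1.799e+02  1.000e-01 -2.000e+00] shift [-0.02 -0.05  5.73] turn [0.01 0.01 0.01]
```

```bash
python3 -m creep '[0,-0.05,1,0,0,0,0,0,0,1,0,0,0,0,0,0,1,0,0,0,0,0,0,1,0,0,0,0,0,0,1,0,0,0,0,0,0,0.5,0,0,0,0,0,0,0.2,0,0,0,0,0,0,0,0,0,0,0,0,0,0,0,0,0,0]'
python3 -m creep '[0,0,0,0,0,0,15,0,0,0,0,0,0,40,0,0,0,0,0,0,40,0,0,-0.4,0,0,0,40,0,0,-1,0,0,0,40,0,0,-1,0,0,0,40,0,0,-1,0,0,0,60,0,0,-1,0,0,0,60,0,0,-1,0,0,0,60,0,0,-1,0,0,0,60,0,0,-1,0,0,0,60,0,0,-1,0,0,0,60]'
python3 -c "
from h import *
p=shot('top'); cv2.imwrite('pics/t5.png',p['pixels']); P=cloud(p)
p=shot('scene'); cv2.imwrite('pics/s5.png',cv2.resize(p['pixels'][90:345,100:500],None,fx=2,fy=2))
go(.6600,-.1418,.22,0)"
```

```text
t: 44.38
eef_pos: [0.427, 0.3008, 0.0274]
tool_rot: [-180.0, -0.1, -2.0]
ft_force: [-1.2, 0.5, -0.8]
gripper_width: 0.006
finger_force: 39.3
t: 45.88
eef_pos: [0.4261, 0.3005, 0.2382]
tool_rot: [-180.0, -0.0, -2.0]
ft_force: [0.7, 0.5, -0.8]
gripper_width: 0.0516
finger_force: 0.0
t 46.0 at [0.4277 0.3013 0.2401] [-179.8   -0.3   -2. ] shift [ 9.29 17.72  0.81] turn [-0.03 -0.07 -0.4 ]
```

View pics/s5.png

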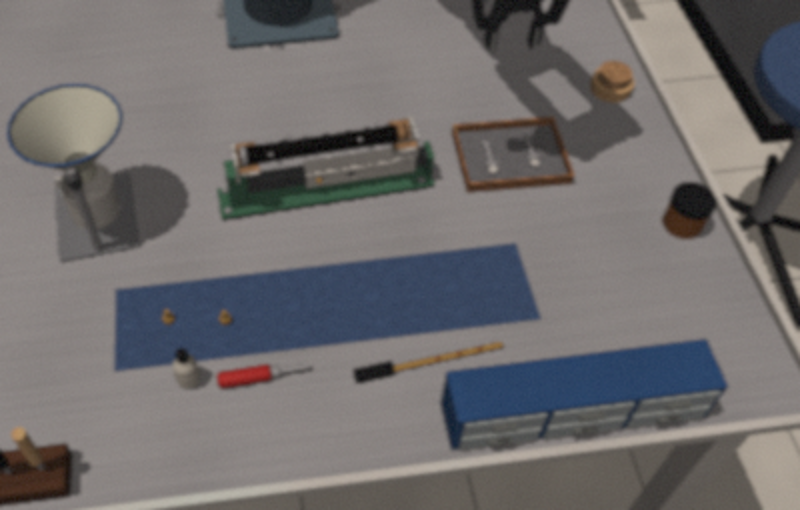

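Both keys lie in the tray (crop (490,157) and (534,150)), the joint is in the cradle, and the screws stand at (225,316) and (168,316).

```bash
python3 -m creep '[1,1,0,0,0,-0.4,60,1,1,0,0,0,0,60,1,1,0,0,0,0,60,1,1,0,0,0,0,60,1,1,0,0,0,0,60,1,1,0,0,0,0,60,1,1,0,0,0,0,60,1,1,0,0,0,0,60,0.9,1,0,0,0,0,60,0,1,0,0,0,0,60,0,1,0,0,0,0,60,0,1,0,0,0,0,60]'
python3 -m creep '[0,1,0.5,0,0,0,60,0,1,0.5,0,0,0,60,0,1,0,0,0,0,60,0,1,0,0,0,0,60,0,1,0,0,0,0,60,0.2,0.6,0,0,0,0,60,0,0,0,0,0,0,60]'
cat > sc.py <<'E'
from h import *
import sys
np.set_printoptions(precision=4,suppress=True)
p=shot("wrist"); P=cloud(p); hsv=cv2.cvtColor(p["pixels"],cv2.COLOR_BGR2HSV); h,s,v=[hsv[...,i].astype(int) for i in range(3)]
x,y,z=P[...,0],P[...,1],P[...,2]
b=(h>8)&(h<32)&(s>90)&(x>.5)&(x<.8)&(y>-.4)&(y<.05)&(z>.003)&(z<.05)
n,l,st,c=cv2.connectedComponentsWithStats(b.astype(np.uint8))
for i in range(1,n):
    if st[i,4]>40:
        X=P[l==i]; lo=X[X[:,2]<.012]; hi=X[X[:,2]>.017]
        print("screw",st[i,4],c[i],"low",lo.mean(0),lo.min(0)[:2],lo.max(0)[:2],"shank",hi.mean(0),"zmax",X[:,2].max())
for d in imaging.pinpoint(p,"screw1_head")[:3]: print(round(d["score"],2),np.round(d["xy"]),atz(p,d["xy"],.005))
E
python3 sc.py; python3 -c "
from h import *
go(.6755,-.1418,.0125,0)"
```

```text
t: 47.48
eef_pos: [0.6473, -0.0011, 0.2356]
tool_rot: [-180.0, 0.1, -0.0]
ft_force: [0.5, 0.6, 0.3]
gripper_width: 0.0509
finger_force: 0.0
t: 48.35
eef_pos: [0.6531, -0.1417, 0.2115]
tool_rot: [-180.0, -0.0, -0.1]
ft_force: [-1.2, 1.3, 0.8]
gripper_width: 0.0513
finger_force: 0.0
screw 167 [253.994  150.1078] low [ 0.6768 -0.143   0.0093] [ 0.668 -0.151] [ 0.6836 -0.1353] shank [ 0.6758 -0.1431  0.0229] zmax 0.02542045658224701
screw 178 [324.5787 160.6404] low [ 0.6649 -0.2212  0.0089] [ 0.6552 -0.231 ] [ 0.6719 -0.2148] shank [ 0.6639 -0.2226  0.0231] zmax 0.02602082229766789
0.66 [323. 162.] [ 0.6612 -0.2218  0.005 ]
t 48.5 at [ 0.6528 -0.14    0.2114] [-180.    0.   -0.] shift [0.91 0.07 7.96] turn [-0.01  0.   -0.  ]
```

```bash
python3 -m creep '[0.9,0.08,1,0,0,0,60,0,0,1,0,0,0,60,0,0,1,0,0,0,60,0,0,1,0,0,0,60,0,0,1,0,0,0,60,0,0,1,0,0,0,60,0,0,1,0,0,0,60,0,0,0.6,0,0,0,60,0,0,0.3,0,0,0,60,0,0,0.1,0,0,0,60,0,0,0,0,0,0,60]' 40
python3 -c "
from h import *
go(.6757,-.143,.0115,0)"
```

```text
t: 49.82
eef_pos: [0.6757, -0.1425, 0.0123]
tool_rot: [180.0, -0.1, -0.0]
ft_force: [-0.0, -0.3, -0.1]
gripper_width: 0.051
finger_force: 0.0
t 49.8 at [ 0.6757 -0.1425  0.0123] [ 1.8e+02 -1.0e-01 -0.0e+00] shift [-0.    0.02  0.03] turn [ 0.   -0.01 -0.  ]
```

```bash
python3 -m creep '[0,0,0,0,0,0,30,0,0,0,0,0,0,0,0,0,0,0,0,0,0,0,0,0,0,0,0,0,0,0,0,0,0,0,0,0,0,-0.3,0,0,0,0,0,0,-1,0,0,0,0,0,0,-1,0,0,0,0,0,0,-1,0,0,0,0,0,0,-1,0,0,0,0,0,0,-1,0,0,0,0,0,0,-1,0,0,0,0]' 40
python3 -m creep '[0,0,-1,0,0,0,0,0,0,-1,0,0,0,0,-1,0.8,-1,0,0,0,0,-1,0.8,-0.5,0,0,0,0,-1,0.8,0,0,0,0,0,-1,0.8,0,0,0,0,0,-1,0.8,0,0,0,0,0,-1,0.8,0,0,0,0,0,-1,0.8,0,0,0,0,0,-1,0.8,0,0,0,0,0,-1,0.8,0,0,0,0,0,-0.1,0.4,0,0,0,0,0]'
python3 -c "
from h import *
go(.449,-.333,.22,0)
p=shot('wrist'); cv2.imwrite('pics/h1.png',p['pixels'])
P=cloud(p); z=P[...,2]; m=(z>.193)&(z<.207)&(P[...,1]<-.2)&(P[...,0]>.3); X=P[m][:,:2]; c,rr=cv2.minEnclosingCircle(X.astype(np.float32)); print(len(X),c,rr)
A=np.c_[2*X,np.ones(len(X))]; s=np.linalg.lstsq(A,(X**2).sum(1),rcond=None)[0]; print(s[:2])"
```

```text
t: 51.32
eef_pos: [0.6749, -0.1423, 0.1698]
tool_rot: [-180.0, 0.0, -0.0]
ft_force: [0.8, 0.1, -0.7]
gripper_width: 0.013
finger_force: 39.0
t: 52.82
eef_pos: [0.4464, -0.3331, 0.2567]
tool_rot: [-180.0, 0.0, -0.1]
ft_force: [1.1, -1.1, 0.2]
gripper_width: 0.0126
finger_force: 39.0
t 52.8 at [ 0.4464 -0.3331  0.2567] [-1.8e+02  0.0e+00 -1.0e-01] shift [ 0.11 -0.    1.47] turn [-0.    0.   -0.03]
8814 (0.45111966133117676, -0.33233901858329773) 0.07925094664096832
[ 0.4518217  -0.33228088]
```

View pics/h1.png

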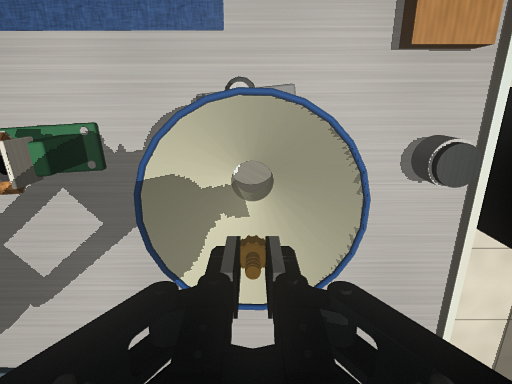

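The screw is held at (253,257), above the mouth, whose circle is at (252,198). I centre, lower slightly and release.

```bash
python3 -m creep '[0.18,-0.02,0.6,0,0,0,0,0,0,0.7,0,0,0,0,0,0,0,0,0,0,0,0,0,0,0,0,0,0,0,0,0,0,0,0,30,0,0,0,0,0,0,60,0,0,0,0,0,0,60,0,0,-0.6,0,0,0,60,0,0,-0.8,0,0,0,60]'
python3 -c "
from h import *
go(.642,-.2227,.21,0)"
```

```text
t: 54.0
eef_pos: [0.452, -0.3318, 0.26]
tool_rot: [-180.0, 0.0, -0.0]
ft_force: [0.8, 0.3, 0.0]
gripper_width: 0.0514
finger_force: 0.0
t 54.0 at [ 0.452  -0.3318  0.26  ] [-180.    0.   -0.] shift [ 7.6  -4.36  2.  ] turn [-0.    0.   -0.01]
```

```bash
python3 -m creep '[1,-0.5,0,0,0,0,60,1,-0.6,0,0,0,0,60,1,-0.6,0,0,0,0,60,1,-0.6,0,0,0,0,60,1,-0.6,0,0,0,0,60,1,-0.6,0.5,0,0,0,60,1,-0.6,0.7,0,0,0,60,0.6,-0.3,0.8,0,0,0,60,0,0,0,0,0,0,60]'
python3 sc.py; python3 -c "
from h import *
go(.6636,-.2227,.0115,0)"
```

```text
t: 55.12
eef_pos: [0.6417, -0.221, 0.2069]
tool_rot: [-179.9, 0.2, 0.0]
ft_force: [-0.2, -0.2, 0.0]
gripper_width: 0.0511
finger_force: 0.0
screw 170 [255.0588 150.4941] low [ 0.665  -0.2231  0.009 ] [ 0.6558 -0.2308] [ 0.6719 -0.2153] shank [ 0.6638 -0.2231  0.0231] zmax 0.02524149050038782
0.59 [256. 148.] [ 0.6663 -0.2237  0.005 ]
t 55.2 at [ 0.6417 -0.2224  0.2092] [180.   0.  -0.] shift [0.88 0.01 7.91] turn [ 0.    0.01 -0.01]
```

```bash
python3 -m creep '[0.88,0.02,1,0,0,0,60,0,0,1,0,0,0,60,0,0,1,0,0,0,60,0,0,1,0,0,0,60,0,0,1,0,0,0,60,0,0,1,0,0,0,60,0,0,1,0,0,0,60,0,0,0.5,0,0,0,60,0,0,0.3,0,0,0,60,0,0,0.1,0,0,0,60,0,0,0,0,0,0,60]' 40
python3 -m creep '[0,0,0,0,0,0,30,0,0,0,0,0,0,0,0,0,0,0,0,0,0,0,0,0,0,0,0,0,0,0,0,0,0,0,0,0,0,-0.3,0,0,0,0,0,0,-1,0,0,0,0,0,0,-1,0,0,0,0,0,0,-1,0,0,0,0,0,0,-1,0,0,0,0,0,0,-1,0,0,0,0,0,0,-1,0,0,0,0]' 40
python3 -c "
from h import *
go(.4512,-.3323,.26,0)"
```

```text
t: 56.6
eef_pos: [0.6646, -0.2226, 0.0123]
tool_rot: [180.0, -0.1, -0.0]
ft_force: [-0.8, 0.2, 1.0]
gripper_width: 0.0512
finger_force: 0.0
t: 58.1
eef_pos: [0.6639, -0.2223, 0.1697]
tool_rot: [-180.0, 0.0, -0.0]
ft_force: [-0.1, 0.2, 0.1]
gripper_width: 0.0128
finger_force: 39.0
t 58.1 at [ 0.6639 -0.2223  0.1697] [-180.    0.   -0.] shift [-8.51  4.4  -3.61] turn [-0.    0.01 -0.  ]
```

```bash
python3 -m creep '[0,0,-1,0,0,0,0,0,0,-1,0,0,0,0,-1,0.5,-1,0,0,0,0,-1,0.5,-0.6,0,0,0,0,-1,0.5,0,0,0,0,0,-1,0.5,0,0,0,0,0,-1,0.5,0,0,0,0,0,-1,0.5,0,0,0,0,0,-1,0.5,0,0,0,0,0,-1,0.5,0,0,0,0,0,-0.5,0.4,0,0,0,0,0,0,0,0.5,0,0,0,0]'
python3 -m creep '[0,0,0.8,0,0,0,0,0,0,0,0,0,0,0,0,0,0,0,0,0,0,0,0,0,0,0,0,30,0,0,0,0,0,0,60,0,0,0,0,0,0,60,0,0,-1,0,0,0,60,0,0,-1,0,0,0,60,-1,0,-1,0,0,0,60,-1,0,0,0,0,0,60]'
python3 - <<'E'
from h import *
p=shot('wrist'); cv2.imwrite('pics/f_w.png',p['pixels']); q=shot('scene')
np.set_printoptions(precision=4,suppress=True)
for n,pp in (("wrist",p),("scene",q),("top",shot("top"))):
    for k,z in (("screw1_head",.02),("key1_grip",.008)):
        print(n,k,[(round(d["score"],2),np.round(d["xy"]),atz(pp,d["xy"],z)) for d in imaging.pinpoint(pp,k)[:3]])
    P=cloud(pp); hsv=cv2.cvtColor(pp["pixels"],cv2.COLOR_BGR2HSV)
    m=(hsv[...,0]>8)&(hsv[...,0]<32)&(hsv[...,1]>110)&(abs(P[...,0]-.45)<.12)&(abs(P[...,1]+.33)<.12); print("brass near hopper",m.sum(),np.nanmean(P[m],0) if m.any() else '')
cv2.imwrite('pics/f.png',np.hstack([p['pixels'],cv2.resize(q['pixels'][100:260,80:400],None,fx=.9,fy=2.4)[:384]]))
E
python3 jc.py j9 scene
```

```text
t: 59.6
eef_pos: [0.4517, -0.3335, 0.2472]
tool_rot: [179.9, -0.1, -0.1]
ft_force: [0.2, 0.1, -0.2]
gripper_width: 0.013
finger_force: 39.0
t: 60.85
eef_pos: [0.4019, -0.3331, 0.304]
tool_rot: [179.8, -0.2, 0.0]
ft_force: [-0.2, 0.4, -0.1]
gripper_width: 0.051
finger_force: 0.0
wrist screw1_head [(0.59, array([250., 120.]), array([ 0.4525, -0.3309,  0.02  ])), (0.42, array([251., 134.]), array([ 0.4341, -0.3317,  0.02  ]))]
wrist key1_grip [(0.48, array([250., 133.]), array([ 0.4352, -0.3301,  0.008 ]))]
brass near hopper 247 [ 0.4443 -0.3321  0.0247]
scene screw1_head []
scene key1_grip []
brass near hopper 1 [ 0.4377 -0.332   0.0284]
top screw1_head [(0.48, array([149., 264.]), array([0.3963, 0.3275, 0.02  ]))]
top key1_grip [(0.16, array([247., 249.]), array([0.4477, 0.0428, 0.008 ]))]
brass near hopper 7 [ 0.4011 -0.2985  0.423 ]
scene 762 [-0.026  -0.1272] [0.0276 0.1278] slope [-0.0004  0.0066] z [0.1181 0.1243]
0.87 [-0.0134 -0.0048]
```

View pics/f.png

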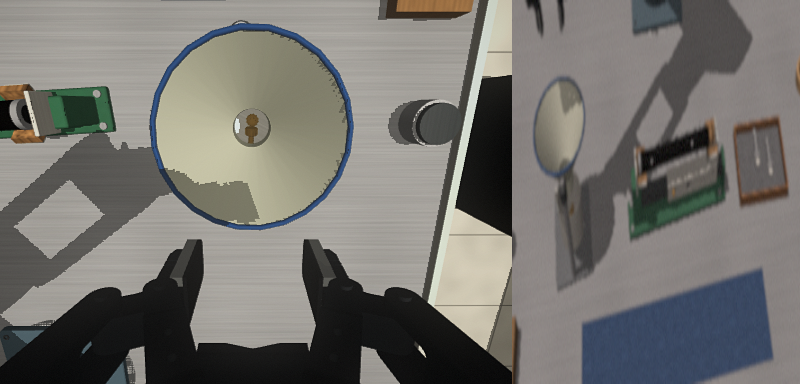

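Through the spout at (252,127) both screws show in the cup, at about 25 mm height. The mat is empty, both keys are in the tray and the joint is in the rests. Handing in.

```bash
python3 -c "
from cell import r
print(r.close_job())"
```

```text
the job is handed in; nothing more can be done
None
```

The job is handed in with every step done: the sleeve is at its long setting with the button out, the joint is set down in both rests, the two keys I found are in the tray, and the two screws I found are in the cup. The hand-in call gave no verdict; this is what the last pictures showed.

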